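# Load the jaggery cake and present it on the relish carousel

### The arm

A 6-joint arm with a two-finger parallel gripper is mounted at the origin on the work surface. World frame = base frame: x ahead of the robot, y to its left, z up, the work surface at z = 0. Lengths are in m, angles in rad, forces in N, time in s.
With the tool pointing down it reaches from about 0.35 to 0.975 m from the base axis. Payload 7.1 kg.
Tool frame: the origin (TCP) lies midway between the tips of the shut fingers; the grasp point (between the pads) lies 19 mm behind it; z points along the fingers, x is the direction in which the jaws open and shut, and the axes are right-handed (so a half turn about z gives the same grasp; the last joint's range is limited). The gripper opens to 88 mm and grips with 3 to 60 N. Pads are 20 mm wide; open, the fingers measure 115 mm over their backs; the gripper's body (75 mm by 178 mm) begins 61 mm behind the grasp point.
Start: joints at [-1.153, 0.423, 1.63, -0, 1.089, -0.019], TCP at [0.264, -0.566, 0.223] pointing down, gripper open.
Joint ranges: [-3, 3], [-0.9, 2.11], [0.09, 2.58], [-1.31, 4.45], [0.11, 2.69], [-2.54, 2.54]. Speed limits (rad/s): [2.39, 2.39, 3.01, 3.14, 3.14, 3.14].

### API

Orientations are given as a unit quaternion [w, x, y, z].
In Python, from station import move_pose, movel, movej, command_gripper, wait, inverse_kinematics, read_camera, camera_info, MotionError, job_done, get_time, get_joint_pos, get_qvel, get_effort, get_tcp_pos, get_ee_rot, get_ft_force, get_ft_torque, get_grip_width gives the robot as it stands. Calls block until the motion is done:
- move_pose(position, orientation): joint-space move of the TCP to a pose.
- movel(position, frame=None, v=0.15, until_force=None): straight line of the TCP; frame=None keeps the orientation; v is the mean speed in m/s. With until_force (N) it stops when the force on the tool has changed by that much, and returns True; else False.
- movej(angles): joint-space move.
- command_gripper(opening): opening from 0.0 (shut) to 1.0 (fully open); the grip force is fixed at half the most; returns when the fingers have stopped.
- wait(seconds).
- inverse_kinematics(position, orientation): joint angles nearest the present ones, or None.
- read_camera(name): name is "scene" or "top"; returns the picture (384x512x3 uint8, red, green, blue); there is no depth.
- camera_info(name): a dict with "intrinsics" (3x3 intrinsics, pixels), "T" (4x4, takes a point from camera to world coordinates). Camera axes: x right, y up, looking along -z (the intrinsics and any distortion apply to the point x, -y, -z); pixel columns grow to the right and rows downward; lengths in m; the calibration is good to about 2 mm. A picture is of the moment at which its call begins. camera_info takes no time and is no camera call.
A pose or a line that the arm cannot do raises MotionError and nothing moves.
- job_done(): hands the job in, once; it reports no verdict.
Readings, each from a call of its own:
- get_time(): time.
- get_joint_pos(): joint angles.
- get_qvel(): joint speeds.
- get_effort(): joint torques, N m.
- get_tcp_pos(): TCP position.
- get_ee_rot(): TCP orientation.
- get_ft_force(): force on the tool from outside, world axes, zero at the start.
- get_ft_torque(): the same for the moment, N m.
- get_grip_width(): opening from 0.0 (shut) to 1.0 (fully open).
Only numpy, scipy, OpenCV 4.12 (cv2) and the standard library are available. Lean on these libraries where they do the work, as an engineer would, in place of code of your own. Each camera call takes 0.05 s, during which the arm holds its last target. There are 200 camera calls.

### The job

Lift the jaggery cake out of the wooden mould and set it flat in the open steel dish on the relish carousel. Then grip the carousel's upright wooden post and turn the carousel until that dish is at the front, squarely over the tongue of the base, and finish while still gripping the post so that the carousel is held still. Leave the other things on the ledge alone.

Things in the scene. Friction and masses are not known exactly. Their poses are not given: they have to be found in the camera images.
- cake_centre (a point): Centre (half-way up) of the loose jaggery cake: a brown upright cylinder, 45 mm diameter, 46 mm tall (the top and bottom 4 mm are bevelled), about 100 g, rigid. Its z axis is the cake's axis, up. At the start it stands in the mould's round cavity, its lower 14 mm below the mould's top face and its upper 32 mm proud of it. Any jaw direction suits it.
- cake: The same cake; origin at the centre of its underside, z up along its axis.
- mould: Fixed wooden mould block, 120 (x) by 100 (y) by 30 mm tall, with a stub handle 34 mm wide and 22 mm high running on to 120 mm along its +x. Origin at the centre of its underside, z up. The cavity is in the middle of the top face: round, 48 mm wide, 14 mm deep, so its floor is 16 mm above the origin.
- dish_floor (a point): Centre of the inner floor of the open steel dish fixed on the turntable: the only open vessel on the carousel (the four others are closed steel jars 57 mm wide whose lid knobs end 94 mm above the ledge). Dish 84 mm across the rim, its flat floor about 66 mm across, rim 13 mm above the floor. Centre 85 mm from the carousel's axis; floor 39 mm above the ledge. It travels with the turntable.
- front_spot (a point): Fixed point on the carousel's base where dish_floor is when the dish is exactly at the front: 85 mm out from the axis, over the middle line of the tongue, 39 mm above the ledge. The tongue is a flat dark wooden strip 40 mm wide with a round end, part of the fixed base, that sticks out 70 mm from under the round turntable and marks the front.
- carousel_centre (a point): Point on the turntable's vertical axis at the height of its top face, 36 mm above the ledge. The wooden turntable is 270 mm across and 14 mm thick.
- post_top (a point): Centre of the top end of the carousel's post: an upright round wooden turning post (turntable_c0 in the rules) fixed on the turntable, on the opposite side of the axis from the dish, 108 mm from the axis. 18 mm diameter (32 mm wide in its lowest 10 mm), 109 mm tall; its top is 145 mm above the ledge, 51 mm higher than the jars' knobs. It travels with the turntable. Pinched near its top it can be led round the axis; it turns in the jaws if the hand does not turn.
- turntable (a joint): Angle of the turntable on its base (rad), growing counter-clockwise seen from above; 0 (or a whole turn) when the dish is at the front. Turns freely both ways from any start, with light bearing friction (about 0.06 N m), no spring and no detents.
- katori: Bystander: empty loose steel bowl, 80 mm across, 36 mm tall; origin under its centre.
- belan: Bystander: loose wooden rolling pin, 340 mm long along its y, 38 mm thick; origin under its middle, on the ledge.
- thali: Bystander: loose round steel plate, 260 mm across, 22 mm tall; origin under its centre.
- casserole: Bystander: fixed green plastic casserole with closed lid, 228 mm across, 130 mm tall; origin under its centre.

How it is judged:
On the way, in this order (a step that is already met when the one before it is completed fails the run):
1. the cake is lifted clear of the mould in the fingers (z of cake_centre in the frame of mould above 0.062 m and contact force between cake and the fingers above 0.3 N), for 0.1 s.
2. the cake stands flat in the open dish, released (horizontal distance between cake_centre and dish_floor below 0.019 m and z of cake_centre in the frame of dish_floor between 0.019 and 0.027 m and angle between cake_centre's own z axis and vertical below 0.12 rad and contact force between cake and the arm below 0.1 N and contact force between cake and the fingers below 0.1 N), for 0.2 s.
3. the dish is at the front, the carousel still, the post gripped (horizontal distance between dish_floor and front_spot below 0.014 m and velocity of joint turntable between -0.06 and 0.06 rad/s and contact force between the fingers and turntable_c0 above 1 N), for 0.2 s.
At the end, for the whole second after the job is handed in: Cake upright (within 7 degrees) on the open dish's floor, within 19 mm of its centre, untouched by the robot; dish within 14 mm of the front spot; turntable still (under 0.06 rad/s); fingers pressing on the post with over 1 N (all of step 2 and all of step 3); the arm keeps its last pose, push and grip.
It fails at once if another thing on the ledge is pushed more than 20 mm (distance of any of katori, belan, thali from where it was at the start of the episode above 0.02 m).
It fails at once if the casserole is pushed (contact force between casserole and the arm above 8 N).
It also fails if it takes over 61 s, if anything falls off the work surface, if the arm or the gripper's body presses on something with over 40 N, if the wrist force passes 120 N, or if a joint passes its speed limit or range.

## Working session

There is one attempt and no reset: what is moved stays moved. The work goes in short steps, each a Python script; the robot and the scene stay as the last script left them, time stands still between calls to the robot, and variables do not carry over. Pictures are saved under pics/ and viewed, about 8 in all and at most 12, crops included, and the job is handed in when it is done.

```bash
mkdir -p pics; cat > h.py <<'E'
import numpy as np, cv2
from station import *
def snap(cam,name,crop=None,k=1):
    im=read_camera(cam)[:,:,::-1]
    cv2.imwrite(f'pics/{name}_raw.png',im)
    if crop: x0,y0,x1,y1=crop; im=im[y0:y1,x0:x1]
    cv2.imwrite(f'pics/{name}.png',cv2.resize(im,None,fx=k,fy=k,interpolation=cv2.INTER_CUBIC))
def pix(cam,u,v,z):
    c=camera_info(cam);K=np.array(c['intrinsics']);T=np.array(c['T'])
    d=np.linalg.solve(K,[u,v,1.]);d=T[:3,:3]@(d*[1,-1,-1]);o=T[:3,3]
    return o+d*(z-o[2])/d[2]
def proj(cam,p):
    c=camera_info(cam);K=np.array(c['intrinsics']);T=np.array(c['T'])
    q=T[:3,:3].T@(np.array(p)-T[:3,3])*[1,-1,-1];q=K@q;return q[:2]/q[2]
def down(yaw): # jaw x axis at world angle yaw, tool z down
    return np.array([0,np.cos(yaw/2),np.sin(yaw/2),0])
E
python3 - <<'E'
from h import *
snap('top','t0',k=1.5);snap('scene','s0',k=1.5)
for c in('top','scene'):print(camera_info(c))
print(get_ee_rot(),get_time())
E
```

```text
{'intrinsics': array([[480.7850999 ,   0.        , 257.96229277],
       [  0.        , 480.7850999 , 195.81066309],
       [  0.        ,   0.        ,   1.        ]]), 'T': array([[ 0.00834339,  0.98694364, -0.16084975,  0.33183379],
       [-0.99993736,  0.00943457,  0.00602128, -0.00452586],
       [ 0.00746021,  0.16078944,  0.98696054,  1.8427483 ],
       [ 0.        ,  0.        ,  0.        ,  1.        ]])}
{'intrinsics': array([[370.34933683,   0.        , 254.12786656],
       [  0.        , 370.34933683, 194.36717493],
       [  0.        ,   0.        ,   1.        ]]), 'T': array([[-0.89064398, -0.35537305,  0.28366053,  0.96805203],
       [ 0.45469208, -0.6920922 ,  0.5605921 ,  0.65091615],
       [-0.00290008,  0.62826618,  0.77799306,  1.01745547],
       [ 0.        ,  0.        ,  0.        ,  1.        ]])}
[-3.72969181e-04  8.43514052e-01 -5.37106700e-01 -5.45055277e-04] 0.1
```

View pics/t0.png

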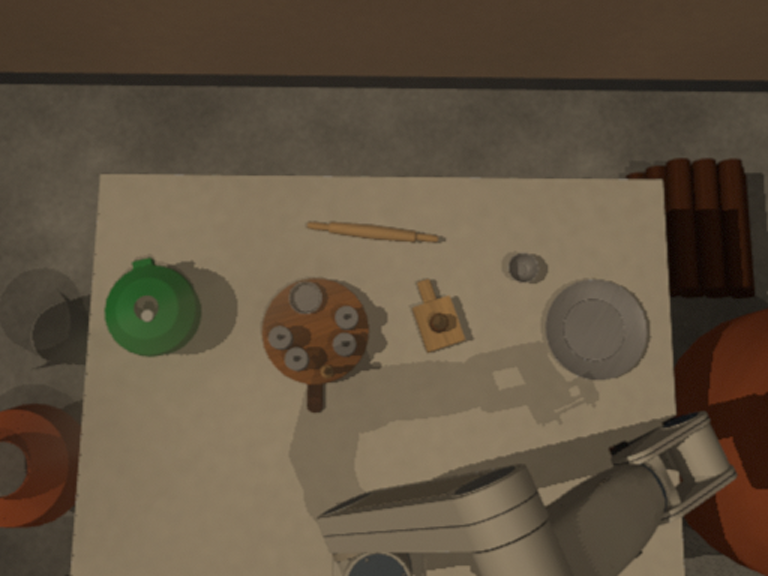

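View pics/s0.png

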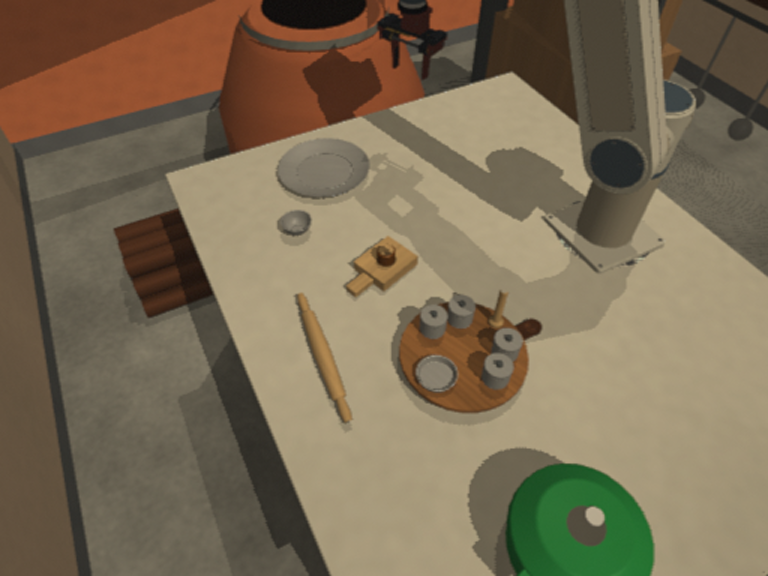

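The top view shows, in 1.5x pixels, the cake at (438,323), the dish at (307,297), the tongue at (316,400) and the post foot at about (326,371). The dish is at the back, so it needs about half a turn. I'll enlarge the two top-view areas.

```bash
python3 - <<'E'
from h import *
im=cv2.imread('pics/t0_raw.png')
a=cv2.resize(im[180:280,168:318],None,fx=5.3,fy=5.3,interpolation=cv2.INTER_CUBIC)
cv2.imwrite('pics/t0c.png',a)
im=cv2.imread('pics/s0_raw.png')
cv2.imwrite('pics/s0c.png',cv2.resize(im[150:285,225:375],None,fx=4.4,fy=4.4,interpolation=cv2.INTER_CUBIC))
E
```

```text
(no output)
```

View pics/t0c.png

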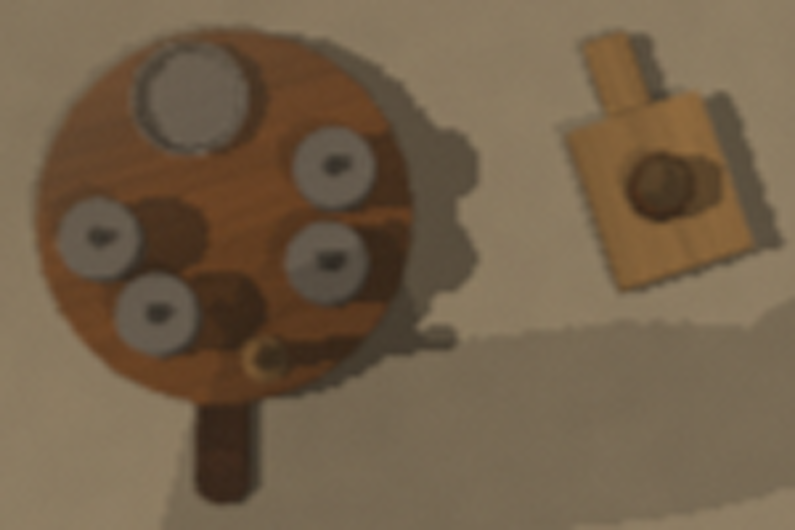

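View pics/s0c.png

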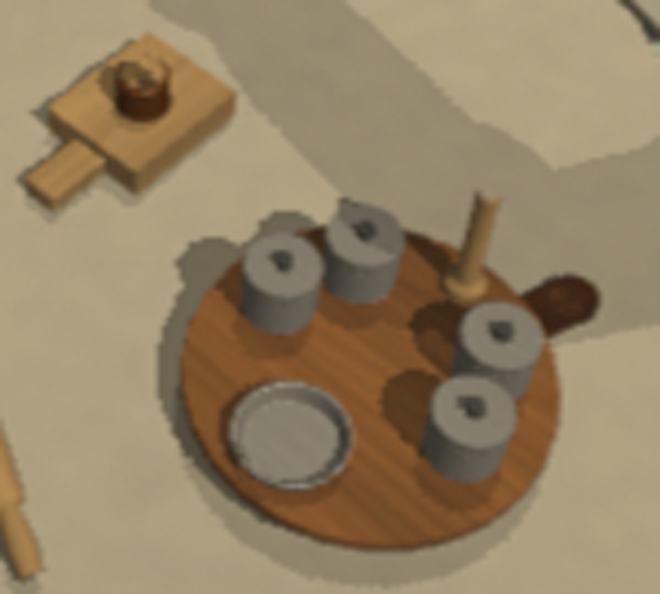

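```bash
python3 - <<'E'
from h import *
t=lambda X,Y,z:pix('top',168+(X+.5)/5.3-.5,180+(Y+.5)/5.3-.5,z)
s=lambda X,Y,z:pix('scene',225+(X+.5)/4.4-.5,150+(Y+.5)/4.4-.5,z)
C=t(223.5,215,.036);F=t(226,485,.02);D=t(191,97,.052);P=t(268,357,.145);k=t(661,187,.062)
Ds=s(291,434,.052);Ps=s(487,199,.145);ks=s(143,76,.062)
print('C',C,'tongue',F,'\nD',D,Ds,'\nP',P,Ps,'\ncake',k,ks)
S=lambda q:np.round((proj('scene',q)-[225,150])*4.4)
Tt=lambda q:np.round((proj('top',q)-[168,180])*5.3)
print('mouldtop corners', [t(*a,.03) for a in((565,131),(700,92),(754,244),(622,290))])
for n,q in(('D',D),('Ds',Ds)):
  a=np.arctan2(*(q-C)[1::-1]);print(n,np.hypot(*(q-C)[:2]),a)
for n,q in(('P',P),('Ps',Ps),('F',F)):
  a=np.arctan2(*(q-C)[1::-1]);print(n,np.hypot(*(q-C)[:2]),a)
a=np.arctan2(*(D-C)[1::-1])
pp=C+.108*np.array([np.cos(a+np.pi),np.sin(a+np.pi),0]);pp[2]=.145
print('pred post',pp,Tt(pp),S(pp),'foot',Tt([*pp[:2],.036]),S([*pp[:2],.036]))
print('C in scene',S(C))
E
```

```text
C [0.53145632 0.16555048 0.036     ] tongue [0.34166249 0.16060735 0.02      ] 
D [0.61376218 0.1891933  0.052     ] [0.61278294 0.19028846 0.052     ] 
P [0.42507169 0.1234881  0.145     ] [0.43255192 0.13595566 0.145     ] 
cake [ 0.55120895 -0.14413426  0.062     ] [ 0.55366663 -0.14370729  0.062     ]
mouldtop corners [array([ 0.59504244, -0.07771965,  0.03      ]), array([ 0.6243678 , -0.17499341,  0.03      ]), array([ 0.51478436, -0.21296546,  0.03      ]), array([ 0.48108262, -0.11863546,  0.03      ])]
D 0.08563432715025444 0.2797240747595707
Ds 0.0850058084764557 0.2952877199374039
P 0.11439812760709227 -2.7650751822529913
Ps 0.1032372675251641 -2.8508456110940035
F 0.18985818344624508 -3.115553819803638
pred post [0.4276541  0.13573271 0.145     ] [247. 351.] [491. 195.] foot [260. 360.] [466. 287.]
C in scene [368. 372.]
```

Both cameras agree to within a few mm. Next: check IK, then pick up and lift the cake.

```bash
python3 - <<'E'
from h import *
C=np.array([.5315,.1655])
for y in(.288,.288-np.pi):
    print('yaw',y,inverse_kinematics([.553,-.1445,.13],down(y)),inverse_kinematics([.6135,.1897,.13],down(y)))
for k in (-1,1):
  for a in(-2.853,-1.4,.026):
    print(k,a,inverse_kinematics([*(C+.108*np.array([np.cos(a),np.sin(a)])),.111],down(a+k*np.pi/2)))
k=[.553,-.1445];q=down(.288)
move_pose([*k,.13],q)
movel([*k,.034],v=.1,until_force=8)
print(get_tcp_pos(),get_ft_force())
command_gripper(0);print(get_grip_width()*88)
movel([*k,.13],v=.12)
print(get_tcp_pos(),get_grip_width()*88,get_ft_force(),get_time())
snap('scene','s1',(150,90,350,240),4)
E
```

```text
yaw 0.288 [-2.76408667e-01  4.68945198e-01  1.81254363e+00 -4.44089210e-16
  8.60103830e-01 -5.64408667e-01] [ 2.81351980e-01  5.57884562e-01  1.64922563e+00 -4.44089210e-16
  9.34482464e-01 -6.64801971e-03]
yaw -2.8535926535897933 None None
-1 -2.853 [ 2.78536681e-01  3.52584802e-01  2.08670914e+00 -4.44089210e-16
  7.02298708e-01 -1.58085230e+00]
-1 -1.4 None
-1 0.026 [ 2.39366988e-01  6.06868163e-01  1.61144384e+00 -4.44089210e-16
  9.23280648e-01  1.78416332e+00]
1 -2.853 [ 2.78536681e-01  3.52584802e-01  2.08670914e+00 -4.44089210e-16
  7.02298708e-01  1.56074035e+00]
1 -1.4 [ 8.55003234e-02  4.75352761e-01  1.86283664e+00 -4.44089210e-16
  8.03403250e-01 -8.52960034e-02]
1 0.026 [ 2.39366988e-01  6.06868163e-01  1.61144384e+00 -4.44089210e-16
  9.23280648e-01 -1.35742934e+00]
[ 0.55348734 -0.14465167  0.03455594] [-0.78784745  0.26826868  0.87420489]
44.75511478378932
[ 0.55241654 -0.1443581   0.12934945] 44.79873132394282 [-0.40703437 -0.56905756 -2.00478686] 4.7917
```

View pics/s1.png

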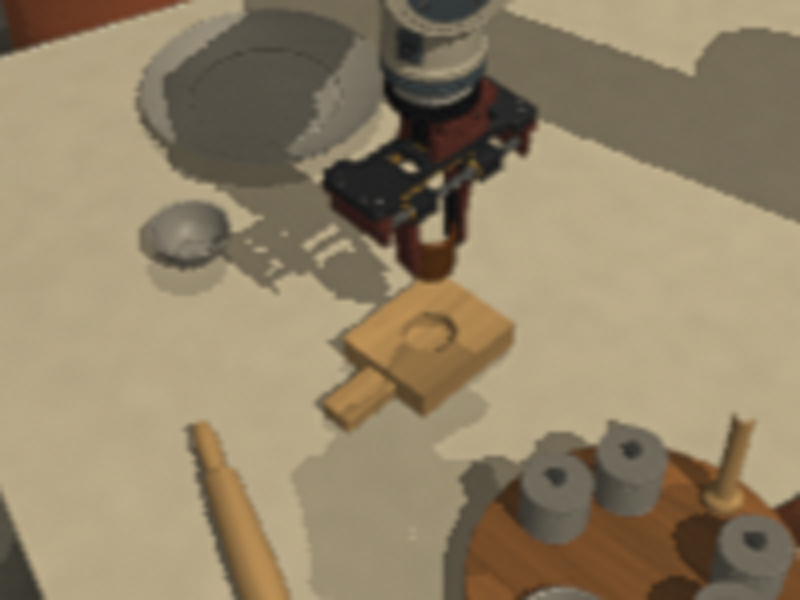

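The cake is up in the fingers (grip width 44.8 mm) and the cavity is empty. Next I'll place it in the dish.

```bash
python3 - <<'E'
from h import *
q=down(.288);d=[.6135,.1897]
movel([.5525,-.1445,.17],v=.15)
movel([*d,.17],q,v=.15)
movel([*d,.075],v=.1)
print(movel([*d,.0545],v=.03,until_force=4),get_tcp_pos(),get_ft_force())
command_gripper(.75);wait(.2)
print(get_tcp_pos())
movel([*d,.17],v=.12)
move_pose([.45,-.05,.25],down(.288))
print(get_time())
snap('scene','s2',(225,150,375,285),4.4);snap('top','t2',(168,180,318,280),5.3)
E
```

```text
True [0.61327951 0.18964395 0.05687152] [0.04906666 0.18802152 3.09366608]
[0.61263071 0.18947347 0.05650264]
12.35
```

View pics/s2.png

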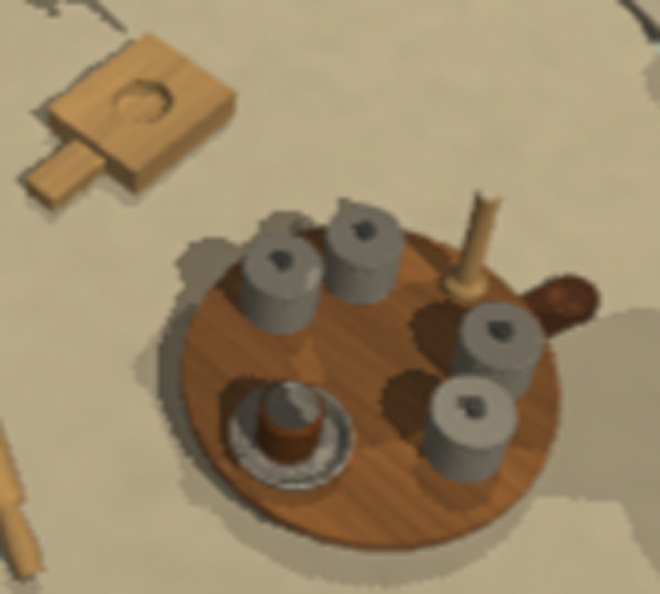

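View pics/t2.png

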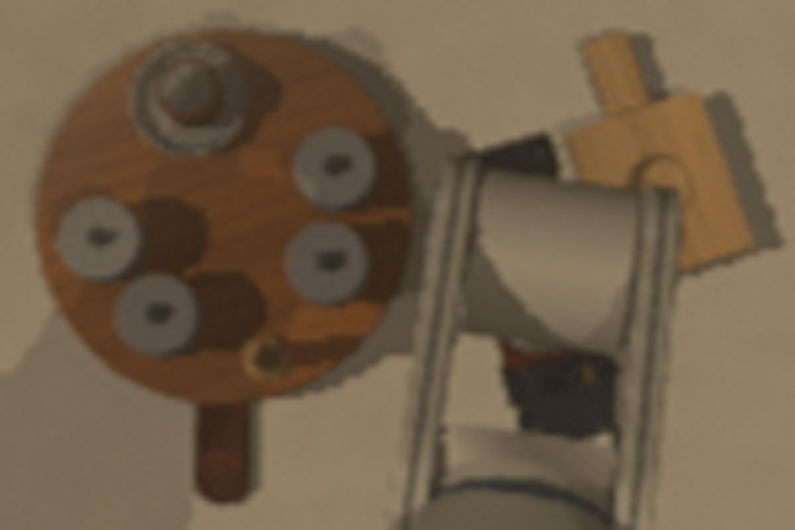

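The cake stands upright and centred in the dish, and the turntable has not moved. Its post top is still at crop pixel (487,199) in the scene view. Next: grip the post with the jaws tangential and lead it round counter-clockwise, turning the hand with it.

```bash
python3 - <<'E'
from h import *
C=np.array([.5315,.1655])
P=lambda a,z=.112:[*(C+.108*np.array([np.cos(a),np.sin(a)])),z]
a0,a1=-2.86,.026
command_gripper(.5)
move_pose(P(a0,.2),down(a0+np.pi/2))
print(movel(P(a0),v=.1,until_force=8),get_tcp_pos())
command_gripper(0);print('w',get_grip_width()*88,get_ft_force())
for a in np.linspace(a0,a1,13)[1:]:
    movel(P(a),down(a+np.pi/2),v=.09)
    print(np.round(a,2),np.round(get_ft_force(),1),round(get_grip_width()*88,1))
wait(.5);p=get_tcp_pos();print(p,P(a1),get_time())
snap('scene','s3',(225,150,375,285),4.4);snap('top','t3',(168,180,318,280),5.3)
E
```

```text
False [0.42813963 0.13557955 0.11238266]
w 17.365409604800035 [-1.22926019 -1.19690858  3.34156308]
-2.62 [-1.4 -1.2  5.8] 17.8
-2.38 [-2.  -1.6  7.7] 17.4
-2.14 [-2.1 -3.4  8. ] 17.2
-1.9 [-2.1 -4.4  7.4] 17.5
-1.66 [-1.7 -4.8  7.2] 17.2
-1.42 [-0.3 -5.5  7.1] 17.6
-1.18 [ 1.  -5.5  6.4] 17.5
-0.94 [ 1.6 -3.3  5.8] 17.7
-0.7 [ 1.9 -3.1  5.5] 17.3
-0.46 [ 2.5 -1.9  6. ] 17.6
-0.21 [ 2.  -2.1  5.9] 17.5
0.03 [ 1.4 -2.4  5.9] 17.4
[0.63874782 0.16791684 0.11229751] [np.float64(0.6394634980563456), np.float64(0.16830768364269308), 0.112] 22.1
```

View pics/s3.png

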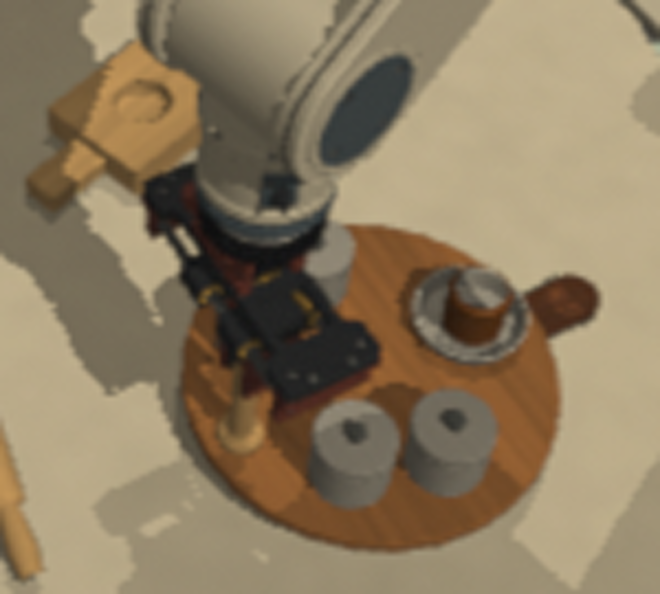

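View pics/t3.png

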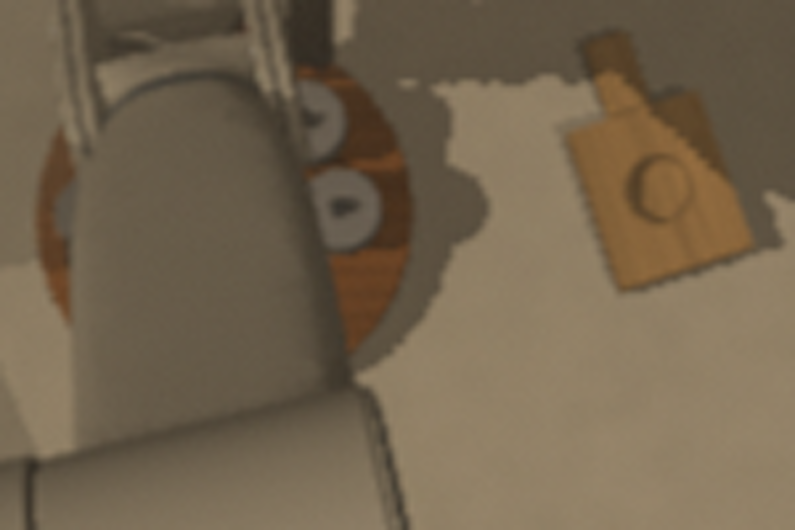

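In the scene view the dish rim is centred at about (470,312), in line with the tongue end at about (568,299). The cake is upright. I'll check the numbers.

```bash
python3 - <<'E'
from h import *
s=lambda X,Y,z:pix('scene',225+(X+.5)/4.4-.5,150+(Y+.5)/4.4-.5,z)
C=np.array([.5315,.1655]);D=s(470,312,.052)
for y in (.155,.1606,.165):
  print(y,(proj('scene',[.36,y,.02])-[225,150])*4.4)
print(D, D[:2]-(C+.085*np.array([np.cos(-3.1156),np.sin(-3.1156)])), np.abs(get_qvel()).max(),get_grip_width()*88)
print([s(598,300,z) for z in(.0,.015,.022)])
E
```

```text
0.155 [551.93699995 284.71390095]
0.1606 [556.41614512 290.10608371]
0.165 [559.95163299 294.36225225]
[0.44662896 0.16194707 0.052     ] [ 0.00010025 -0.0013438 ] 0.0011273229281161588 17.491748031107864
[array([0.32538112, 0.17090071, 0.        ]), array([0.3348558 , 0.17797741, 0.015     ]), array([0.33927732, 0.18127988, 0.022     ])]
```

```bash
python3 - <<'E'
from h import *
print(get_time(),get_ft_force(),get_grip_width()*88)
job_done()
E
```

```text
22.2 [ 0.90325685 -0.81976479  5.54974409] 17.491748031107864
the job is handed in; nothing more can be done
```

The cake is in the open dish, the dish is at the front over the tongue, and I handed the job in at 22.2 s with the gripper still holding the post. The interface gave no verdict.

- **Cake:** I lifted it out of the mould and set it in the dish, stopping at about 3 N of contact. The pictures after release and after the turn show it upright and roughly in the middle of the dish. I did not measure its offset in numbers.
- **Carousel:** I gripped the post near its top and led it about 2.89 rad counter-clockwise, turning the hand with it. The side force on the wrist stayed under 6 N.
- **Last checks:** The dish centre measured about 1.3 mm from the front spot (14 mm allowed). The arm was still, with a fastest joint speed of 0.001 rad/s. The fingers were closed on the post at 17.5 mm.
- **What disagreed:** My two camera estimates of the post top differed by about 14 mm. I used the position worked out from the dish and the carousel axis, and the grasp held. The arm hid the dish from the top camera at the end, so the final dish check comes from the scene camera alone. A rough scene-camera reading of the tongue's tip came out 10–20 mm to one side of the top-camera one. I used the top-camera reading.
- **Other things on the ledge:** I did not go near them and saw no sign of contact, but I did not measure their positions at the end.

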